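Make up a dosing kit and a rinsing kit

ROBOT

A 6-joint arm with a two-finger parallel gripper is mounted at the origin on a cart in front of the work surface, level with it; the furniture and walls round the work are solid. World frame = base frame: x ahead of the robot, y to its left, z up, the work surface at z = 0. Lengths are in m, angles in rad, forces in N, time in s.
With the tool pointing down it reaches from about 0.4 to 0.825 m from the base axis. Payload 7 kg.
Tool frame: the origin (TCP) lies midway between the tips of the shut fingers; the grasp point (between the pads) lies hold_point_z behind it (hold_point_z is the distance from the TCP to the grasp point, in m); z points along the fingers, y is the line along which they close (so a half turn about z gives the same grasp; the last joint's range is limited). The gripper opens to 88 mm and grips with 3 to 60 N. Pads are 19 mm wide; open, the fingers measure 130 mm over their backs; the gripper's body (78 mm by 193 mm) begins 47 mm behind the grasp point.
Start: joints at [1.452, 0.359, 0.012, 0, -1.224, -0.288], TCP at [0.267, 0.62, 0.227] pointing down, gripper open.
Joint ranges: [-3.07, 3.07], [-1.43, 2.12], [-1.02, 1.25], [-3.03, 1.67], [-3.05, -0], [-3.03, 3.03]. Speed limits (rad/s): [2.39, 2.39, 3.01, 3.14, 3.14, 3.14].

INTERFACE

Orientations are given as [roll, pitch, yaw] about the fixed x, y, z axes, in that order (R = Rz(yaw) Ry(pitch) Rx(roll)).
In Python, from station import * gives the robot as it stands.
- The arm moves only by the tool apply_moves, never from a script. Its argument "steps" is a list of rows, each an object with "translation": the shift along the world's x, y, z scaled (see below), a list of three; "rotation": the turn, a rotation vector about the world's x, y, z scaled (see below), a list of three. A call has exactly 10 rows; each row is the pose to reach, as a shift and turn from the pose commanded when the call began; what a row does not reach only later rows make up. The controller multiplies each number of a shift by 250 mm and each number of a turn by 30 degrees. A row lasts 1/12 s, in which the tool goes at most 41.7 mm and 7.16 degrees, less where a joint would pass 70% of its speed; a pose out of reach is approached as far as the arm can. A call with a number of a shift or a turn outside -1 to 1 is refused whole. A call with a gripper value outside its range is refused whole. "jaw" is the closure, from -1 (fully open) to 1 (shut), so that 0 is half open, set as the call begins (left out, the last holds). The fingers move at their own pace and stop on an object; "newtons" is the grip in N (left out, the last holds). Time passes only in rows, so rows that repeat a pose let the fingers close, or fill a call up. It gives the time, the measured TCP pose, the force, the opening and the grip force at its end, in the units of the state.
- get_state(): the state, without advancing time (a new reading comes with each control period).
- grab_frame(name): name is "scene" or "top"; returns the picture (420x560x3 uint8, blue, green, red); there is no depth.
- camera_model(name): a dict with "fx", "fy", "cx", "cy" (pixels), "k1" (the pictures are not rectified: a ray, as slopes to the right and down, at radius r is drawn at 1 + k1 r^2 times it, then the intrinsics apply), "xyz" and "rotation" of the camera in the world. Camera axes: x right, y down, z forward; pixel columns grow to the right and rows downward; lengths in m; the calibration is good to about 2 mm. A picture is of the moment at which its call begins. camera_model takes no time and is no camera call.
- job_done(): hands the job in; it is judged then, once.
The state is a dict: "t": time; "q": joint angles; "qd": joint speeds; "joint_efforts": joint torques, N m; "eef_pos": TCP position; "ee_rot": TCP orientation; "force": force on the tool from outside, world axes, zero at the start; "moment": the same for the moment, N m; "width": finger opening in m; "gripper_force": force on a finger pad.
Only numpy, scipy, OpenCV 4.12 (cv2) and the standard library are available. Lean on these libraries where they do the work, as an engineer would, in place of code of your own. Each camera call takes 0.05 s, during which the arm holds its last target. There are 200 camera calls.

TASK

Make up the two kits from the loose stock on the bench. The large tray gets the amber bottle in its largest square compartment, the small conical flask in the small compartment beside it, and the syringe whose plunger is drawn out, lying in the long slot; the small tray gets the small beaker in its wider compartment and the syringe whose plunger is pushed in, lying in the narrower slot. Lay each syringe along its slot, stand the bottle, flask and beaker upright, everything wholly inside its compartment on the tray's floor; do not tip the bottle or the glassware over and leave the plungers as they are.

Things in the scene. Friction and masses are not known exactly. Their poses are not given: they have to be found in the camera images.
- bottle_centre (a point): Amber screw-cap bottle, stands upright, 57 mm across and 114 mm high; the body reaches up to 76 mm, above it the cap, 37 mm across, up to the top, good to grasp. Point on its axis, half-way up (57 mm above its underside); z up. 0.19 kg.
- flask_centre (a point): Small clear conical flask, stands upright, 50 mm across at the foot, 70 mm high; from 49 mm up it is a neck 32 mm across, good to grasp. Point on its axis, half-way up (35 mm above its underside); z up. (The tall conical flask at the back is not part of the job.)
- beaker_centre (a point): Small clear beaker, open at the top, stands upright, 46 mm across the rim, about 42 mm lower down, 57 mm high. Point on its axis, half-way up (28.5 mm above its underside); z up. (The tall beaker at the back is not part of the job.)
- drawn_syringe_centre (a point): Syringe lying down: clear barrel 18 mm thick, 75 mm long, 10 mm nozzle, 30 mm wide finger flange (18 mm high) at the rear, dark plunger. Plunger drawn out, about 130 mm in all. Point on its axis, middle of its whole length, 9 mm above its support: x along the axis to the nozzle (tip 65 mm ahead); barrel from 20 mm behind to 55 mm ahead; z up. 40 g.
- closed_syringe_centre (a point): Syringe lying down: clear barrel 18 mm thick, 75 mm long, 10 mm nozzle, 30 mm wide finger flange (18 mm high) at the rear, dark plunger. Plunger pushed in, about 95 mm in all. Point on its axis, middle of barrel and whole length, 9 mm above its support: x along the axis to the nozzle (tip 47.5 mm ahead); barrel 37.5 mm either way; z up. 40 g.
- drawn_syringe_plunger (a joint): How far the plunger of the drawn-out syringe is out (m): 0 pushed in, 0.045 at most; starts at about 0.03 to 0.04. It slides stiffly (2 N) and stays.
- closed_syringe_plunger (a joint): The same for the pushed-in syringe; starts at 0 to 0.004.
- large_tray: Large kit tray, 178 mm (x) by 162 mm (y): dark, grey rims, fixed. Floor 4 mm thick; rims and ribs 4 mm wide, 3 mm above the floor. Origin: centre of its underside. Long slot 170 x 60 mm (x by y), centre x 0, y -47; bottle's square compartment 95 x 90, centre x -37.5, y +32; flask's small compartment 71 x 90, centre x +49.5, y +32.
- small_tray: Small kit tray, 128 mm (x) by 148 mm (y): dark, grey rims, fixed. Floor 4 mm thick; rims and ribs 4 mm wide, 3 mm above the floor. Origin: centre of its underside. Slot 120 x 60 mm (x by y; only the pushed-in syringe fits), centre x 0, y -40; beaker's wide compartment 120 x 76, centre x 0, y +32.

How it is judged:
By the outcome, as a careful person would: the job done as asked, in the order asked, and still so for the second after the job is handed in, with the robot touching nothing.
It also fails if it takes over 136 s, if anything falls off the work surface, if the arm or the gripper's body presses on something with over 40 N, if the wrist force passes 120 N, or if a joint passes its speed limit or range.

## Working session

There is one attempt and no reset: what is moved stays moved. The work goes in short steps, Python scripts to look and compute and a tool call to move; the robot and the scene stay as the last step left them, time stands still between calls to the robot, and variables do not carry over. Pictures are saved under pics/ and viewed, at most 14 in all, crops included, and the job is handed in when it is done.

Besides the shell and the picture viewer there is one more tool, called after "Call:" as name(argument=value, ...) on one line, values as JSON. apply_moves: Moves the arm, as the interface text tells. Shifts and turns lie within -1 to 1; 1 stands for 250 mm of shift or 30 degrees of turn. Its arguments: {"type":"object","properties":{"steps":{"type":"array"},"jaw":{"type":"number"},"newtons":{"type":"number"}},"required":["steps"]}

```bash
ls; mkdir -p pics
python3 - <<'E'
from station import *
import cv2
for n in("scene","top"):
    cv2.imwrite(f"pics/{n}0.png",cv2.resize(grab_frame(n),None,fx=1.42,fy=1.42,interpolation=cv2.INTER_CUBIC)); print(camera_model(n))
s=get_state(); print(s)
try: print(hold_point_z)
except Exception as e: print(e)
E
```

```text
pics
{'fx': 478.43485961293055, 'fy': 478.43485961293055, 'cx': 281.02674266536377, 'cy': 205.30888851594207, 'k1': -0.0036726996250933046, 'xyz': array([-0.01278403, -0.59157438,  0.82039299]), 'rotation': array([-2.30876342e+00,  2.21653465e-03, -7.45237979e-01])}
{'fx': 454.28544706302984, 'fy': 454.28544706302984, 'cx': 283.8531969969703, 'cy': 214.8013933952415, 'k1': -0.07145060462672491, 'xyz': array([0.37340901, 0.01757722, 1.31761945]), 'rotation': array([-2.98886791, -0.00498696, -1.56196809])}
{'t': 0.1, 'q': array([ 1.45212809e+00,  3.59321816e-01,  1.11328051e-02, -2.84105212e-04,
       -1.22411405e+00, -2.88092788e-01]), 'qd': array([ 4.06187647e-04, -7.93399285e-04,  1.25569210e-03,  1.58669830e-03,
        7.98840305e-05,  4.15746272e-04]), 'joint_efforts': array([-1.65224534e-03, -5.84161556e+01,  2.93751276e+01,  7.01545089e+00,
        1.02297086e-02, -4.03085846e-05]), 'eef_pos': array([0.26691811, 0.61949484, 0.22570886]), 'ee_rot': array([ 3.14007212e+00, -1.72053169e-04, -4.06857633e-01]), 'force': array([ 0.52734339, -0.13635341, -0.3687793 ]), 'moment': array([ 0.00855826, -0.01379095, -0.01103215]), 'gripper_force': 0.0, 'width': 0.08767037779004005}
0.0188
```

View pics/scene0.png

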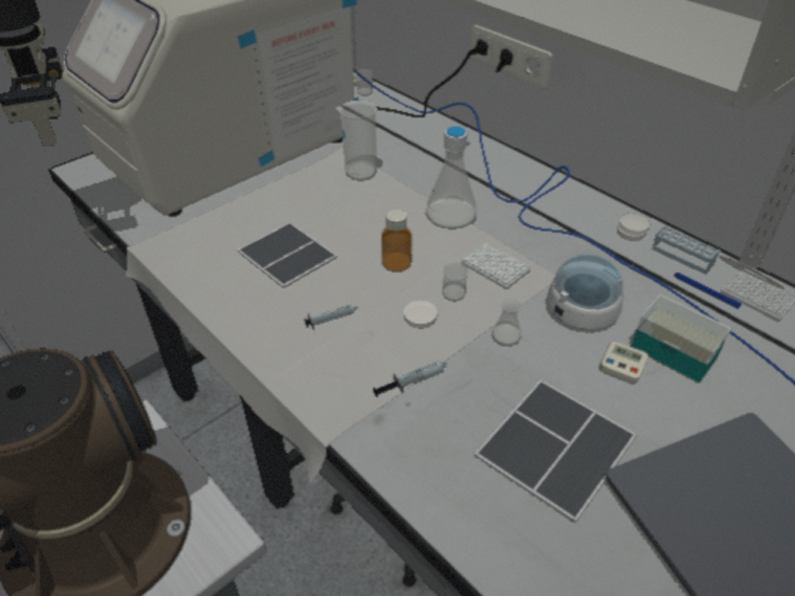

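View pics/top0.png

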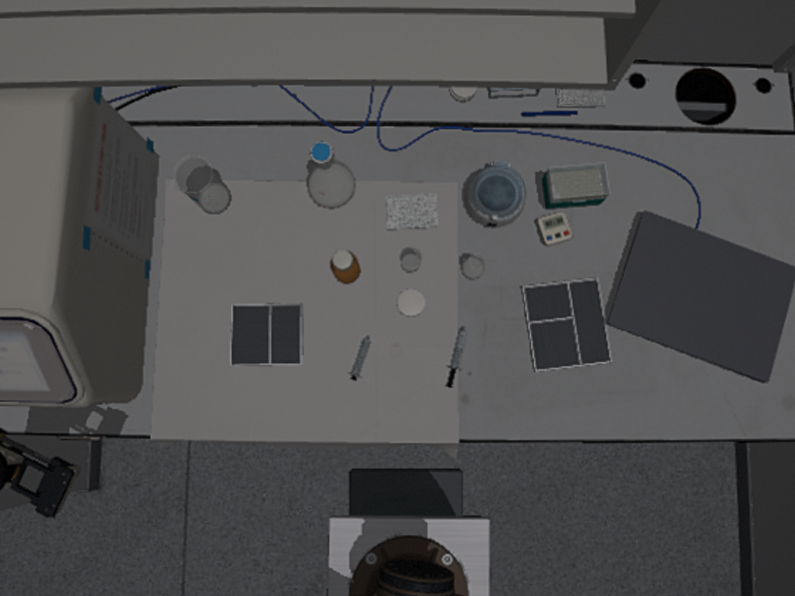

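The scene camera shows the bottle near (397,242), beaker (455,280), flask (507,325), closed syringe (330,315) and drawn syringe (410,377). In the top view (1.42x) the large tray is at (566,325), long slot to the right, and the small tray at (266,334). Next I'll take closer crops and measure the trays.

```bash
cat > h.py <<'E'
from station import *
import cv2, numpy as np
from scipy.spatial.transform import Rotation as Ro
def ray(n,uv):
    c=camera_model(n); K=np.array([[c['fx'],0,c['cx']],[0,c['fy'],c['cy']],[0,0,1]])
    p=cv2.undistortPoints(np.float64(uv).reshape(-1,1,2),K,np.array([c['k1'],0,0,0])).reshape(-1,2)
    d=np.c_[p,np.ones(len(p))]@Ro.from_euler('xyz',c['rotation']).as_matrix().T
    return np.array(c['xyz']),d
def plane(n,uv,z):
    o,d=ray(n,uv); return o+d*((z-o[2])/d[:,2])[:,None]
def two(uv1,uv2):
    (a,d),(b,e)=ray('scene',[uv1]),ray('top',[uv2]); d=d[0]/np.linalg.norm(d);e=e[0]/np.linalg.norm(e)
    s=np.linalg.lstsq(np.c_[d,-e],b-a,rcond=None)[0]; p,q=a+s[0]*d,b+s[1]*e
    return (p+q)/2,np.linalg.norm(p-q)
E
python3 - <<'E'
from h import *
t=grab_frame('top'); s=grab_frame('scene')
cv2.imwrite('pics/t.png',t)
cv2.imwrite('pics/s.png',s)
cv2.imwrite('pics/tc.png',cv2.resize(t[160:280,225:345],None,fx=5,fy=5,interpolation=cv2.INTER_CUBIC))
cv2.imwrite('pics/sc.png',cv2.resize(s[140:290,205:375],None,fx=4,fy=4,interpolation=cv2.INTER_CUBIC))
for n,im,b in(('top',t,(150,190,440,275)),('scene',s,(160,150,450,370))):
    m=np.zeros(im.shape[:2],np.uint8);x0,y0,x1,y1=b;g=im.max(2);m[y0:y1,x0:x1]=(g[y0:y1,x0:x1]<85)*255
    for c in cv2.findContours(m,cv2.RETR_EXTERNAL,cv2.CHAIN_APPROX_NONE)[0]:
        if cv2.contourArea(c)<150: continue
        w=plane(n,c.reshape(-1,2),.004)[:,:2].astype(np.float32)
        (cx,cy),wh,a=cv2.minAreaRect(w*1000); print(n,cv2.boundingRect(c),round(cx),round(cy),np.round(wh),round(a,1))
E
```

```text
top (191, 215, 22, 41) 514 253 [117.  62.] 0.7
top (163, 215, 27, 42) 512 327 [120.  75.] 0.6
top (369, 190, 71, 70) 551 -354 [185. 215.] 7.3
scene (225, 314, 64, 56) 263 -185 [167.  76.] 89.7
scene (379, 293, 71, 77) 551 -402 [166. 127.] 7.2
scene (338, 291, 60, 52) 499 -294 [92. 87.] 7.2
scene (168, 278, 47, 81) 244 -46 [212.  69.] 67.9
scene (365, 270, 51, 40) 586 -283 [67. 87.] 7.5
scene (398, 198, 29, 17) 826 -158 [43. 74.] 14.9
scene (188, 171, 46, 28) 514 259 [115.  54.] 1.3
scene (171, 158, 48, 30) 512 331 [115.  70.] 1.5
```

View pics/tc.png

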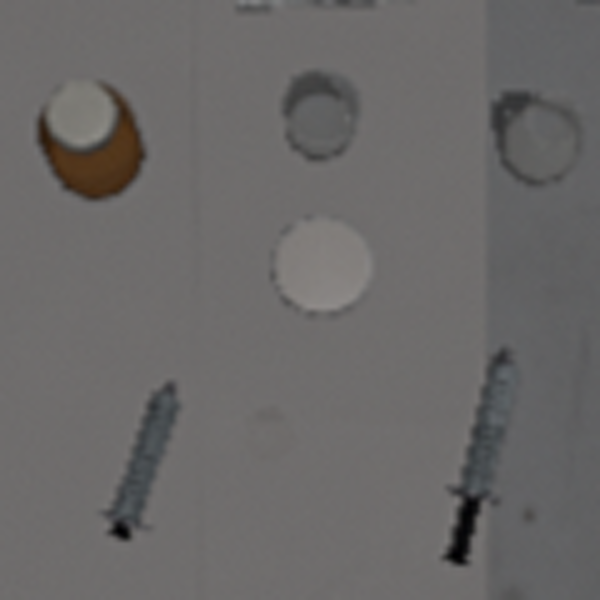

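View pics/sc.png

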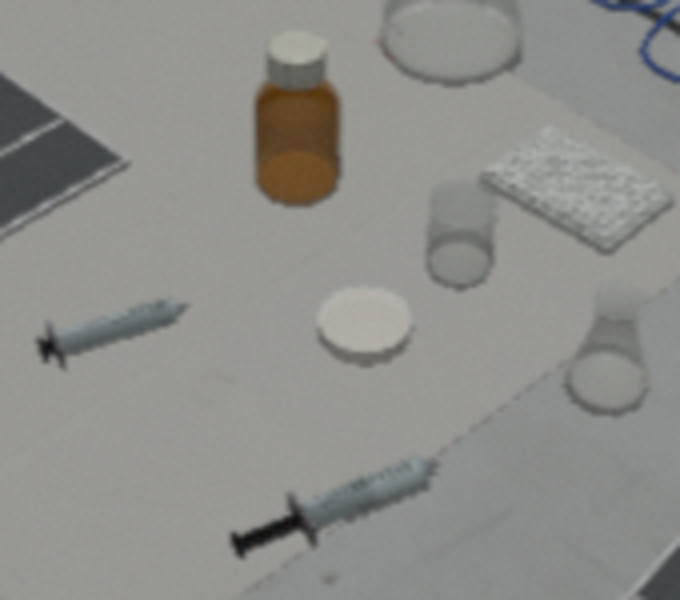

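Top crop (5x): cap top at (83,114), beaker base (320,121), flask base (540,140). The closed syringe runs (121,532) to (170,385), the drawn one (458,560) to (504,350). Scene crop (4x): cap top (298,44), bottle base (298,178), beaker base (460,260), flask base (607,381); the syringes are seen the same way. Both nozzles point away from the robot.

Run:
```python
from h import *
T=lambda u,v:[225+u/5-.4,160+v/5-.4]
S=lambda u,v:[205+u/4-.4,140+v/4-.4]
P=lambda n,a,z:np.round(plane(n,[a],z)[0,:2]*1000)
for nm,a,b,z in(('cap',T(83,114),S(298,44),.114),('botbase',None,S(298,178),0),('beaker',T(320,121),S(460,259),0.001),('flask',T(540,140),S(607,381),0.001),
 ('c_tip',T(170,385),S(186,306),.009),('c_rear',T(121,532),S(45,348),.009),('d_tip',T(504,350),S(434,465),.009),('d_rear',T(458,560),S(238,543),.009),('d_flange',T(475,495),S(303,518),.009),('c_flange',T(128,517),S(58,343),.009)):
    print(nm,a and P('top',a,z),P('scene',b,z),a and two(b,a)[0].round(3))
# large tray: compartment outlines from top with lower threshold
t=cv2.imread('pics/t.png');g=t.max(2)
m=np.zeros(g.shape,np.uint8);m[190:265,365:432]=(g[190:265,365:432]<75)*255
for c in cv2.findContours(m,cv2.RETR_EXTERNAL,cv2.CHAIN_APPROX_NONE)[0]:
    if cv2.contourArea(c)<150: continue
    w=plane('top',c.reshape(-1,2),.004)[:,:2].astype(np.float32)
    (cx,cy),wh,a=cv2.minAreaRect(w*1000); print(round(cx),round(cy),np.round(wh),round(a,1))
```

```text
cap [647. 130.] [648. 134.] [0.645 0.13  0.117]
botbase None [651. 138.] None
beaker [669.  -0.] [672.   8.] [0.666 0.001 0.009]
flask [ 659. -131.] [ 658. -127.] [ 0.657 -0.129  0.004]
c_tip [510.  85.] [510.  86.] [0.51  0.085 0.01 ]
c_rear [425. 112.] [424. 116.] [0.424 0.113 0.012]
d_tip [ 533. -108.] [ 529. -109.] [ 0.532 -0.108  0.006]
d_rear [411. -81.] [411. -76.] [ 0.41  -0.08   0.014]
d_flange [448. -91.] [449. -87.] [ 0.447 -0.09   0.013]
c_flange [434. 108.] [433. 114.] [0.432 0.109 0.014]
498 -297 [94. 88.] 7.6
585 -287 [69. 90.] 7.0
548 -387 [170.  91.] 6.3
```

Call:
apply_moves(steps=[{"translation":[0,-0.06,0],"rotation":[0,0,0.04]},{"translation":[0,-0.2,0],"rotation":[0,0,0.12]},{"translation":[0,-0.35,0],"rotation":[0,0,0.25]},{"translation":[0,-0.5,0],"rotation":[0,0,0.4]},{"translation":[0,-0.65,0],"rotation":[0,0,0.52]},{"translation":[0,-0.8,0],"rotation":[0,0,0.65]},{"translation":[0,-0.95,0],"rotation":[0,0,0.74]},{"translation":[0,-1,0],"rotation":[0,0,0.777]},{"translation":[0,-1,0],"rotation":[0,0,0.777]},{"translation":[0,-1,0],"rotation":[0,0,0.777]}], jaw=-0.6)

```text
t: 1.03
eef_pos: [0.2672, 0.3697, 0.2273]
ee_rot: [-3.14, -0.0, -0.001]
force: [0.8, 1.0, 0.6]
width: 0.07
gripper_force: 0.0
```

Call:
apply_moves(steps=[{"translation":[0.1,-0.1,0],"rotation":[0,0,0]},{"translation":[0.22,-0.2,0],"rotation":[0,0,0]},{"translation":[0.34,-0.32,0],"rotation":[0,0,0]},{"translation":[0.46,-0.44,0],"rotation":[0,0,0]},{"translation":[0.58,-0.55,0],"rotation":[0,0,0]},{"translation":[0.7,-0.66,0],"rotation":[0,0,0]},{"translation":[0.82,-0.78,0],"rotation":[0,0,0]},{"translation":[0.94,-0.9,0],"rotation":[0,0,0]},{"translation":[1,-0.95,0],"rotation":[0,0,0]},{"translation":[1,-0.95,0],"rotation":[0,0,0]}])

```text
t: 1.87
eef_pos: [0.5204, 0.1305, 0.2254]
ee_rot: [3.14, 0.001, -0.004]
force: [0.9, 0.6, -0.7]
width: 0.0703
gripper_force: 0.0
```

Call:
apply_moves(steps=[{"translation":[0.1,0,0],"rotation":[0,0,0]},{"translation":[0.25,0,0],"rotation":[0,0,0]},{"translation":[0.4,0,0],"rotation":[0,0,0]},{"translation":[0.52,0,0],"rotation":[0,0,0]},{"translation":[0.524,0,-0.1],"rotation":[0,0,0]},{"translation":[0.524,0,-0.2],"rotation":[0,0,0]},{"translation":[0.524,0,-0.3],"rotation":[0,0,0]},{"translation":[0.524,0,-0.35],"rotation":[0,0,0]},{"translation":[0.524,0,-0.36],"rotation":[0,0,0]},{"translation":[0.524,0,-0.36],"rotation":[0,0,0]}])

```text
t: 2.7
eef_pos: [0.648, 0.1329, 0.1349]
ee_rot: [3.14, 0.002, 0.0]
force: [-0.4, 0.1, 0.7]
width: 0.0705
gripper_force: 0.0
```

Run:
```python
from h import *
t=grab_frame('top'); s=grab_frame('scene')
print(get_state()['eef_pos'])
a=cv2.resize(t[150:230,190:290],None,fx=4,fy=4,interpolation=cv2.INTER_CUBIC)
b=cv2.resize(s[110:200,230:330],None,fx=4,fy=4,interpolation=cv2.INTER_CUBIC)
cv2.imwrite('pics/b1.png',np.vstack([b,a])[:600] if 0 else np.hstack([cv2.copyMakeBorder(a,0,40,0,0,0),b]))
```

```text
[0.64897589 0.13312426 0.13731411]
```

View pics/b1.png

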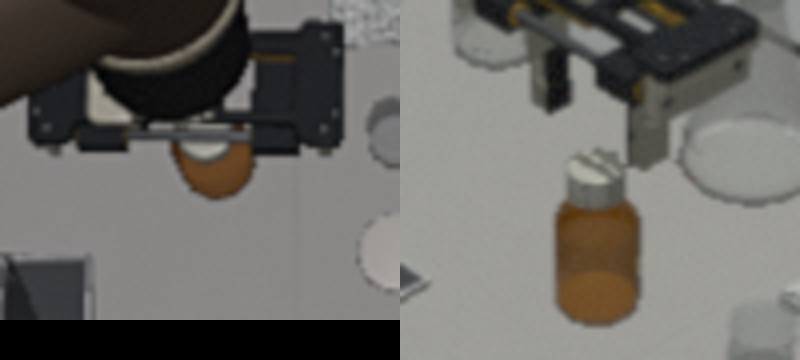

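The top crop shows the gripper over the bottle. In the scene crop (right half) the fingertips, at about (555,105) and (645,165), straddle the cap top at (597,165), so I'll descend and grip.

Call:
apply_moves(steps=[{"translation":[0,0,-0.06],"rotation":[0,0,0]},{"translation":[0,0,-0.12],"rotation":[0,0,0]},{"translation":[0,0,-0.18],"rotation":[0,0,0]},{"translation":[0,0,-0.205],"rotation":[0,0,0]},{"translation":[0,0,-0.212],"rotation":[0,0,0]},{"translation":[0,0,-0.212],"rotation":[0,0,0]},{"translation":[0,0,-0.212],"rotation":[0,0,0]},{"translation":[0,0,-0.212],"rotation":[0,0,0]},{"translation":[0,0,-0.212],"rotation":[0,0,0]},{"translation":[0,0,-0.212],"rotation":[0,0,0]}])

```text
t: 3.63
eef_pos: [0.6484, 0.1325, 0.0843]
ee_rot: [-3.141, -0.001, 0.0]
force: [-0.1, -0.8, 0.1]
width: 0.0701
gripper_force: 0.0
```

Call:
apply_moves(steps=[{"translation":[0,0,0],"rotation":[0,0,0]},{"translation":[0,0,0],"rotation":[0,0,0]},{"translation":[0,0,0],"rotation":[0,0,0]},{"translation":[0,0,0],"rotation":[0,0,0]},{"translation":[0,0,0],"rotation":[0,0,0]},{"translation":[0,0,0],"rotation":[0,0,0]},{"translation":[0,0,0],"rotation":[0,0,0]},{"translation":[0,0,0],"rotation":[0,0,0]},{"translation":[0,0,0],"rotation":[0,0,0]},{"translation":[0,0,0],"rotation":[0,0,0]}], jaw=1, newtons=25)

```text
t: 4.47
eef_pos: [0.648, 0.1324, 0.0835]
ee_rot: [3.142, 0.0, 0.0]
force: [0.7, -0.1, -1.7]
width: 0.037
gripper_force: 25.0
```

Call:
apply_moves(steps=[{"translation":[0,0,0.03],"rotation":[0,0,0]},{"translation":[0,0,0.08],"rotation":[0,0,0]},{"translation":[0,0,0.14],"rotation":[0,0,0]},{"translation":[0,0,0.2],"rotation":[0,0,0]},{"translation":[0,0,0.26],"rotation":[0,0,0]},{"translation":[0,0,0.32],"rotation":[0,0,0]},{"translation":[0,0,0.37],"rotation":[0,0,0]},{"translation":[0,0,0.4],"rotation":[0,0,0]},{"translation":[0,0,0.4],"rotation":[0,0,0]},{"translation":[0,0,0.4],"rotation":[0,0,0]}])

```text
t: 5.3
eef_pos: [0.6481, 0.1325, 0.1841]
ee_rot: [-3.141, -0.001, -0.0]
force: [-0.4, 0.7, -1.9]
width: 0.0371
gripper_force: 25.0
```

Call:
apply_moves(steps=[{"translation":[-0.01,-0.03,0],"rotation":[0,0,0.01]},{"translation":[-0.04,-0.1,0],"rotation":[0,0,0.03]},{"translation":[-0.08,-0.22,0],"rotation":[0,0,0.06]},{"translation":[-0.13,-0.34,0],"rotation":[0,0,0.1]},{"translation":[-0.18,-0.46,0],"rotation":[0,0,0.13]},{"translation":[-0.22,-0.58,0],"rotation":[0,0,0.17]},{"translation":[-0.26,-0.7,0],"rotation":[0,0,0.2]},{"translation":[-0.3,-0.8,0],"rotation":[0,0,0.23]},{"translation":[-0.316,-0.84,0],"rotation":[0,0,0.24]},{"translation":[-0.316,-0.848,0],"rotation":[0,0,0.24]}])

```text
t: 6.13
eef_pos: [0.5672, -0.0819, 0.1829]
ee_rot: [-3.142, 0.002, 0.124]
force: [0.2, 0.3, -2.1]
width: 0.0372
gripper_force: 25.0
```

Call:
apply_moves(steps=[{"translation":[-0.01,-0.03,0],"rotation":[0,0,0]},{"translation":[-0.04,-0.1,0],"rotation":[0,0,0]},{"translation":[-0.08,-0.22,0],"rotation":[0,0,0]},{"translation":[-0.13,-0.34,0],"rotation":[0,0,0]},{"translation":[-0.18,-0.46,0],"rotation":[0,0,0]},{"translation":[-0.22,-0.58,0],"rotation":[0,0,0]},{"translation":[-0.26,-0.7,0],"rotation":[0,0,0]},{"translation":[-0.3,-0.8,0],"rotation":[0,0,0]},{"translation":[-0.316,-0.84,0],"rotation":[0,0,0]},{"translation":[-0.316,-0.848,0],"rotation":[0,0,0]}])

```text
t: 6.97
eef_pos: [0.4892, -0.293, 0.183]
ee_rot: [-3.141, 0.001, 0.124]
force: [0.3, 0.3, -2.0]
width: 0.0373
gripper_force: 25.0
```

Call:
apply_moves(steps=[{"translation":[0,0,-0.04],"rotation":[0,0,0]},{"translation":[0,0,-0.1],"rotation":[0,0,0]},{"translation":[0,0,-0.17],"rotation":[0,0,0]},{"translation":[0,0,-0.24],"rotation":[0,0,0]},{"translation":[0,0,-0.3],"rotation":[0,0,0]},{"translation":[0,0,-0.34],"rotation":[0,0,0]},{"translation":[0,0,-0.36],"rotation":[0,0,0]},{"translation":[0,0,-0.37],"rotation":[0,0,0]},{"translation":[0,0,-0.38],"rotation":[0,0,0]},{"translation":[0,0,-0.38],"rotation":[0,0,0]}])

```text
t: 7.8
eef_pos: [0.4905, -0.2914, 0.0887]
ee_rot: [3.141, -0.0, 0.126]
force: [-0.9, -0.1, -0.9]
width: 0.0369
gripper_force: 25.0
```

Call:
apply_moves(steps=[{"translation":[0,0,0],"rotation":[0,0,0]},{"translation":[0,0,0],"rotation":[0,0,0]},{"translation":[0,0,0],"rotation":[0,0,0]},{"translation":[0,0,0],"rotation":[0,0,0]},{"translation":[0,0,0.04],"rotation":[0,0,0]},{"translation":[0,0,0.1],"rotation":[0,0,0]},{"translation":[0,0,0.18],"rotation":[0,0,0]},{"translation":[0,0,0.26],"rotation":[0,0,0]},{"translation":[0,0,0.3],"rotation":[0,0,0]},{"translation":[0,0,0.3],"rotation":[0,0,0]}], jaw=-0.4)

```text
t: 8.63
eef_pos: [0.4917, -0.2922, 0.1669]
ee_rot: [3.139, -0.005, 0.126]
force: [0.7, 0.1, -0.4]
width: 0.0614
gripper_force: 0.0
```

Call:
apply_moves(steps=[{"translation":[0.06,0.06,0],"rotation":[0,0,0]},{"translation":[0.16,0.16,0],"rotation":[0,0,0]},{"translation":[0.27,0.26,0],"rotation":[0,0,0]},{"translation":[0.38,0.37,0],"rotation":[0,0,0]},{"translation":[0.48,0.47,0],"rotation":[0,0,0]},{"translation":[0.58,0.56,0],"rotation":[0,0,0]},{"translation":[0.65,0.63,0],"rotation":[0,0,0]},{"translation":[0.674,0.652,0],"rotation":[0,0,0]},{"translation":[0.674,0.652,-0.1],"rotation":[0,0,0]},{"translation":[0.674,0.652,-0.2],"rotation":[0,0,0]}])

```text
t: 9.47
eef_pos: [0.6597, -0.1279, 0.1135]
ee_rot: [3.142, -0.002, 0.127]
force: [0.7, -0.1, -1.6]
width: 0.0612
gripper_force: 0.0
```

Run:
```python
from h import *
t=grab_frame('top'); s=grab_frame('scene')
print(get_state()['eef_pos'])
a=cv2.resize(s[270:370,320:460],None,fx=2.8,fy=2.8,interpolation=cv2.INTER_CUBIC)
b=cv2.resize(s[180:280,310:410],None,fx=4,fy=4,interpolation=cv2.INTER_CUBIC)
cv2.imwrite('pics/f1.png',np.hstack([cv2.copyMakeBorder(a,0,400-len(a),0,0,0),b]))
```

```text
[ 0.65503709 -0.12842106  0.10848502]
```

View pics/f1.png

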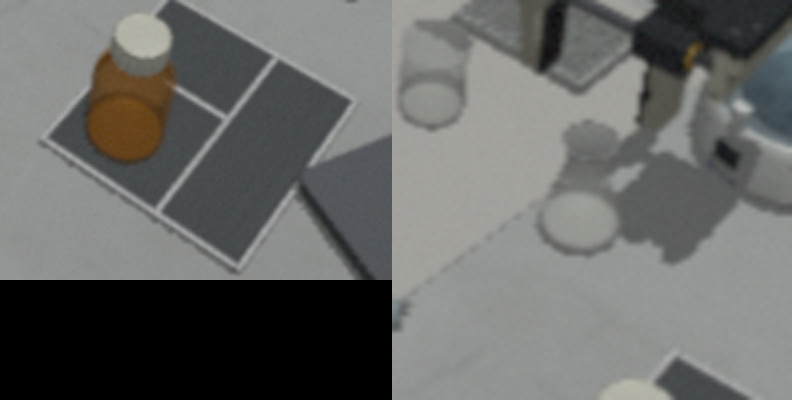

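The bottle stands wholly inside its compartment. The fingertips, at (540,65) and (655,125) in the right half, straddle the flask neck at (590,140), so I'll descend and grip.

Call:
apply_moves(steps=[{"translation":[0,0,-0.06],"rotation":[0,0,0]},{"translation":[0,0,-0.12],"rotation":[0,0,0]},{"translation":[0,0,-0.18],"rotation":[0,0,0]},{"translation":[0,0,-0.23],"rotation":[0,0,0]},{"translation":[0,0,-0.25],"rotation":[0,0,0]},{"translation":[0,0,-0.256],"rotation":[0,0,0]},{"translation":[0,0,-0.256],"rotation":[0,0,0]},{"translation":[0,0,-0.256],"rotation":[0,0,0]},{"translation":[0,0,-0.256],"rotation":[0,0,0]},{"translation":[0,0,-0.256],"rotation":[0,0,0]}])

```text
t: 10.4
eef_pos: [0.6591, -0.1286, 0.0505]
ee_rot: [3.141, -0.001, 0.126]
force: [-0.4, -0.3, 0.2]
width: 0.0614
gripper_force: 0.0
```

Call:
apply_moves(steps=[{"translation":[0,0,0],"rotation":[0,0,0]},{"translation":[0,0,0],"rotation":[0,0,0]},{"translation":[0,0,0],"rotation":[0,0,0]},{"translation":[0,0,0],"rotation":[0,0,0]},{"translation":[0,0,0],"rotation":[0,0,0]},{"translation":[0,0,0],"rotation":[0,0,0]},{"translation":[0,0,0],"rotation":[0,0,0]},{"translation":[0,0,0],"rotation":[0,0,0]},{"translation":[0,0,0],"rotation":[0,0,0]},{"translation":[0,0,0],"rotation":[0,0,0]}], jaw=1, newtons=12)

```text
t: 11.23
eef_pos: [0.6586, -0.1286, 0.0495]
ee_rot: [-3.142, 0.0, 0.126]
force: [-0.9, 0.1, 0.5]
width: 0.0304
gripper_force: 12.0
```

Call:
apply_moves(steps=[{"translation":[0,0,0.03],"rotation":[0,0,0]},{"translation":[0,0,0.08],"rotation":[0,0,0]},{"translation":[0,0,0.14],"rotation":[0,0,0]},{"translation":[0,0,0.2],"rotation":[0,0,0]},{"translation":[0,0,0.24],"rotation":[0,0,0]},{"translation":[0,0,0.26],"rotation":[0,0,0]},{"translation":[0,0,0.26],"rotation":[0,0,0]},{"translation":[0,0,0.26],"rotation":[0,0,0]},{"translation":[0,0,0.26],"rotation":[0,0,0]},{"translation":[0,0,0.26],"rotation":[0,0,0]}])

```text
t: 12.07
eef_pos: [0.658, -0.1286, 0.1136]
ee_rot: [-3.141, 0.002, 0.126]
force: [-1.2, -0.4, -0.6]
width: 0.0301
gripper_force: 12.0
```

Call:
apply_moves(steps=[{"translation":[-0.01,-0.02,0],"rotation":[0,0,0]},{"translation":[-0.03,-0.07,0],"rotation":[0,0,0]},{"translation":[-0.07,-0.15,0],"rotation":[0,0,0]},{"translation":[-0.11,-0.24,0],"rotation":[0,0,0]},{"translation":[-0.16,-0.34,0],"rotation":[0,0,0]},{"translation":[-0.21,-0.44,0],"rotation":[0,0,0]},{"translation":[-0.25,-0.53,0],"rotation":[0,0,0]},{"translation":[-0.28,-0.58,0],"rotation":[0,0,0]},{"translation":[-0.294,-0.604,0],"rotation":[0,0,0]},{"translation":[-0.294,-0.604,0],"rotation":[0,0,0]}])

```text
t: 12.9
eef_pos: [0.5839, -0.2812, 0.1144]
ee_rot: [-3.141, 0.0, 0.123]
force: [0.1, 1.4, -0.6]
width: 0.0305
gripper_force: 12.0
```

Run:
```python
from h import *
t=grab_frame('top'); s=grab_frame('scene')
st=get_state();print(st['eef_pos'],st['width'])
a=cv2.resize(t[180:270,345:445],None,fx=4,fy=4,interpolation=cv2.INTER_CUBIC)
b=cv2.resize(s[220:340,330:430],None,fx=4,fy=4,interpolation=cv2.INTER_CUBIC)
cv2.imwrite('pics/f2.png',np.hstack([cv2.copyMakeBorder(a,0,480-len(a),0,0,0),b]))
```

```text
[ 0.58512168 -0.27957951  0.1145142 ] 0.03044481970328434
```

View pics/f2.png

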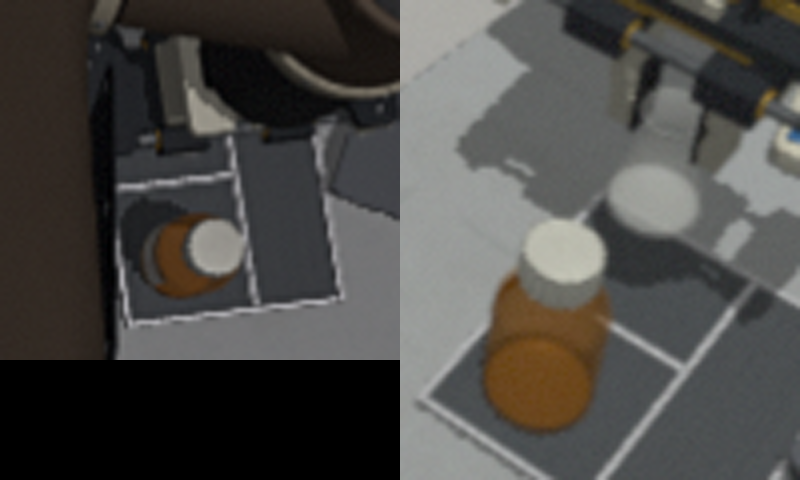

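The top view is mostly hidden by the arm. In the scene crop the flask hangs between the fingers with its base at (655,198), upright, so I'll check that base position.

Run:
```python
from h import *
print(plane('scene',[[330+255/4-.4,220+198/4-.4],[330+138/4-.4,220+382/4-.4]],.066), plane('scene',[[330+138/4-.4,220+382/4-.4]],.005))
```

```text
[[ 0.5854719  -0.27916559  0.066     ]
 [ 0.45548005 -0.31084023  0.066     ]] [[ 0.49334375 -0.28814015  0.005     ]]
```

Call:
apply_moves(steps=[{"translation":[0,0,-0.03],"rotation":[0,0,0]},{"translation":[0,0,-0.07],"rotation":[0,0,0]},{"translation":[0,0,-0.12],"rotation":[0,0,0]},{"translation":[0,0,-0.16],"rotation":[0,0,0]},{"translation":[0,0,-0.19],"rotation":[0,0,0]},{"translation":[0,0,-0.215],"rotation":[0,0,0]},{"translation":[0,0,-0.23],"rotation":[0,0,0]},{"translation":[0,0,-0.24],"rotation":[0,0,0]},{"translation":[0,0,-0.24],"rotation":[0,0,0]},{"translation":[0,0,-0.24],"rotation":[0,0,0]}])

```text
t: 13.83
eef_pos: [0.5853, -0.2797, 0.0548]
ee_rot: [3.141, -0.0, 0.126]
force: [0.6, -0.5, -0.4]
width: 0.0303
gripper_force: 12.0
```

Call:
apply_moves(steps=[{"translation":[0,0,0],"rotation":[0,0,0]},{"translation":[0,0,0],"rotation":[0,0,0]},{"translation":[0,0,0],"rotation":[0,0,0]},{"translation":[0,0,0],"rotation":[0,0,0]},{"translation":[0,0,0.04],"rotation":[0,0,0]},{"translation":[0,0,0.12],"rotation":[0,0,0]},{"translation":[0,0,0.22],"rotation":[0,0,0]},{"translation":[0,0,0.32],"rotation":[0,0,0]},{"translation":[0,0,0.38],"rotation":[0,0,0]},{"translation":[0,0,0.4],"rotation":[0,0,0]}], jaw=-0.25)

```text
t: 14.67
eef_pos: [0.5867, -0.2802, 0.1589]
ee_rot: [3.139, -0.005, 0.126]
force: [-0.5, -0.7, -0.6]
width: 0.0546
gripper_force: 0.0
```

Call:
apply_moves(steps=[{"translation":[-0.02,0.04,0],"rotation":[0,0,-0.03]},{"translation":[-0.06,0.13,0],"rotation":[0,0,-0.1]},{"translation":[-0.12,0.25,0],"rotation":[0,0,-0.22]},{"translation":[-0.18,0.37,0],"rotation":[0,0,-0.34]},{"translation":[-0.25,0.49,-0.04],"rotation":[0,0,-0.46]},{"translation":[-0.31,0.61,-0.1],"rotation":[0,0,-0.58]},{"translation":[-0.35,0.69,-0.16],"rotation":[0,0,-0.67]},{"translation":[-0.366,0.721,-0.2],"rotation":[0,0,-0.707]},{"translation":[-0.366,0.721,-0.216],"rotation":[0,0,-0.707]},{"translation":[-0.366,0.721,-0.216],"rotation":[0,0,-0.707]}], jaw=0)

```text
t: 15.5
eef_pos: [0.493, -0.0991, 0.1]
ee_rot: [3.141, 0.001, -0.242]
force: [0.7, 0.1, 0.2]
width: 0.0437
gripper_force: 0.0
```

Run:
```python
from h import *
s=grab_frame('scene')
st=get_state();print(st['eef_pos'],st['width'],st['ee_rot'])
a=cv2.resize(s[270:370,320:460],None,fx=2.8,fy=2.8,interpolation=cv2.INTER_CUBIC)
b=cv2.resize(s[200:300,240:340],None,fx=4,fy=4,interpolation=cv2.INTER_CUBIC)
cv2.imwrite('pics/d1.png',np.hstack([cv2.copyMakeBorder(a,0,400-len(a),0,0,0),b]))
```

```text
[ 0.4937199  -0.0994712   0.10060104] 0.04355474163323722 [ 3.14120973e+00  3.59089909e-04 -2.43116436e-01]
```

View pics/d1.png

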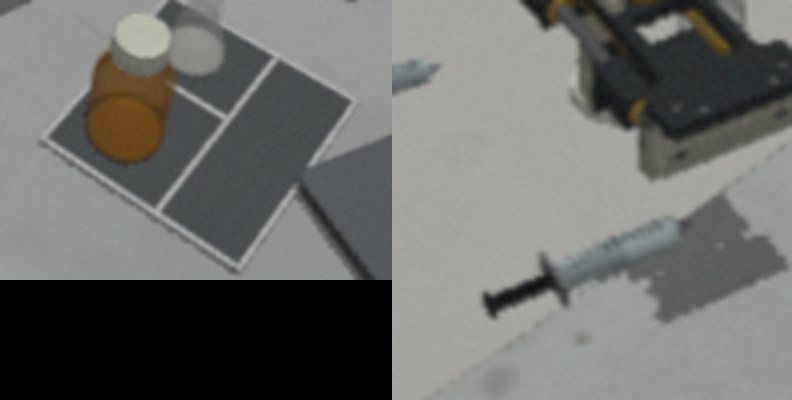

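The flask stands in its compartment with its base at (196,48). The drawn syringe, (490,303) to (690,228), lies below the gripper. I'll descend and grip.

Call:
apply_moves(steps=[{"translation":[0,0,-0.08],"rotation":[0,0,0]},{"translation":[0,0,-0.18],"rotation":[0,0,0]},{"translation":[0,0,-0.26],"rotation":[0,0,0]},{"translation":[0,0,-0.32],"rotation":[0,0,0]},{"translation":[0,0,-0.35],"rotation":[0,0,0]},{"translation":[0,0,-0.37],"rotation":[0,0,0]},{"translation":[0,0,-0.384],"rotation":[0,0,0]},{"translation":[0,0,-0.384],"rotation":[0,0,0]},{"translation":[0,0,-0.384],"rotation":[0,0,0]},{"translation":[0,0,-0.384],"rotation":[0,0,0]}])

```text
t: 16.38
eef_pos: [0.4943, -0.0993, 0.0054]
ee_rot: [-3.141, -0.001, -0.244]
force: [-1.2, -0.7, -0.6]
width: 0.0438
gripper_force: 0.0
```

Call:
apply_moves(steps=[{"translation":[0,0,0],"rotation":[0,0,0]},{"translation":[0,0,0],"rotation":[0,0,0]},{"translation":[0,0,0],"rotation":[0,0,0]},{"translation":[0,0,0],"rotation":[0,0,0]},{"translation":[0,0,0],"rotation":[0,0,0]},{"translation":[0,0,0],"rotation":[0,0,0]},{"translation":[0,0,0],"rotation":[0,0,0]},{"translation":[0,0,0],"rotation":[0,0,0]},{"translation":[0,0,0],"rotation":[0,0,0]},{"translation":[0,0,0],"rotation":[0,0,0]}], jaw=1, newtons=15)

```text
t: 17.22
eef_pos: [0.4937, -0.0993, 0.0047]
ee_rot: [-3.142, -0.0, -0.244]
force: [-0.3, 1.4, 3.4]
width: 0.0174
gripper_force: 15.0
```

Call:
apply_moves(steps=[{"translation":[0,0,0.03],"rotation":[0,0,0]},{"translation":[0,0,0.1],"rotation":[0,0,0]},{"translation":[0,0,0.2],"rotation":[0,0,0]},{"translation":[0,0,0.3],"rotation":[0,0,0]},{"translation":[0,0,0.4],"rotation":[0,0,0]},{"translation":[0,0,0.5],"rotation":[0,0,0]},{"translation":[0,0,0.58],"rotation":[0,0,0]},{"translation":[0,0,0.64],"rotation":[0,0,0]},{"translation":[0,0,0.66],"rotation":[0,0,0]},{"translation":[0,0,0.66],"rotation":[0,0,0]}])

```text
t: 18.05
eef_pos: [0.4942, -0.0993, 0.171]
ee_rot: [-3.141, -0.003, -0.244]
force: [0.0, 0.7, -0.2]
width: 0.0178
gripper_force: 15.0
```

Call:
apply_moves(steps=[{"translation":[0.01,-0.03,0],"rotation":[0,0,0.03]},{"translation":[0.04,-0.11,0],"rotation":[0,0,0.09]},{"translation":[0.08,-0.23,0],"rotation":[0,0,0.18]},{"translation":[0.13,-0.36,0],"rotation":[0,0,0.28]},{"translation":[0.18,-0.49,0],"rotation":[0,0,0.38]},{"translation":[0.23,-0.62,0],"rotation":[0,0,0.48]},{"translation":[0.28,-0.75,0],"rotation":[0,0,0.59]},{"translation":[0.31,-0.85,0],"rotation":[0,0,0.67]},{"translation":[0.326,-0.89,0],"rotation":[0,0,0.707]},{"translation":[0.326,-0.9,0],"rotation":[0,0,0.707]}])

```text
t: 18.88
eef_pos: [0.5745, -0.3263, 0.1666]
ee_rot: [-3.14, 0.004, 0.124]
force: [-1.0, 1.5, -0.7]
width: 0.017
gripper_force: 15.0
```

Call:
apply_moves(steps=[{"translation":[0,-0.05,0],"rotation":[0.02,0,0]},{"translation":[0,-0.1,0],"rotation":[0.05,0.006,0]},{"translation":[0,-0.14,0],"rotation":[0.1,0.012,0]},{"translation":[0,-0.145,-0.04],"rotation":[0.15,0.019,0]},{"translation":[0,-0.145,-0.12],"rotation":[0.2,0.025,0]},{"translation":[0,-0.145,-0.22],"rotation":[0.231,0.029,0]},{"translation":[0,-0.145,-0.32],"rotation":[0.231,0.029,0]},{"translation":[0,-0.145,-0.42],"rotation":[0.231,0.029,0]},{"translation":[0,-0.145,-0.47],"rotation":[0.231,0.029,0]},{"translation":[0,-0.145,-0.476],"rotation":[0.231,0.029,0]}])

```text
t: 19.72
eef_pos: [0.5726, -0.3589, 0.0464]
ee_rot: [-3.016, 0.006, 0.125]
force: [-1.2, 0.2, -1.2]
width: 0.0172
gripper_force: 15.0
```

Run:
```python
from h import *
s=grab_frame('scene')
st=get_state();print(st['eef_pos'],st['width'],st['ee_rot'],st['force'])
cv2.imwrite('pics/d2.png',cv2.resize(s[230:390,310:480],None,fx=3.6,fy=3.6,interpolation=cv2.INTER_CUBIC))
```

```text
[ 0.57378629 -0.35962179  0.0483962 ] 0.017484210104157502 [-3.01766022  0.00366341  0.12567246] [0.88103513 0.37151489 0.15909268]
```

View pics/d2.png

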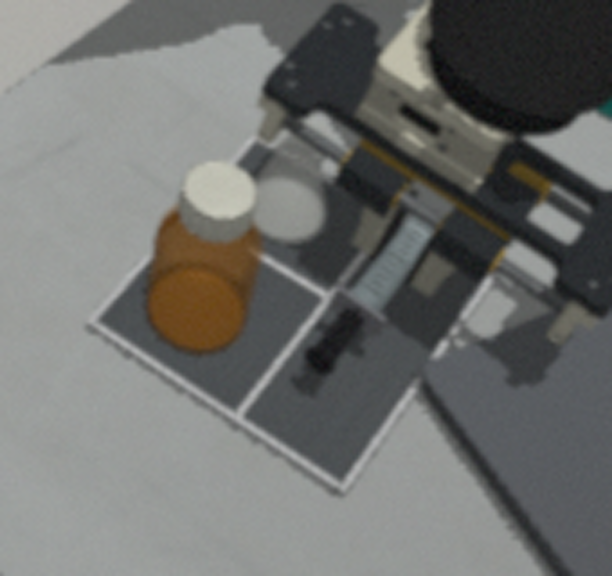

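The syringe (about (410,230) to (305,375)) is held parallel to the slot. The gripper body clears the bottle and passes over the flask. Next I lower it.

Call:
apply_moves(steps=[{"translation":[0,0,-0.02],"rotation":[0,0,0]},{"translation":[0,0,-0.045],"rotation":[0,0,0]},{"translation":[0,0,-0.07],"rotation":[0,0,0]},{"translation":[0,0,-0.095],"rotation":[0,0,0]},{"translation":[0,0,-0.115],"rotation":[0,0,0]},{"translation":[0,0,-0.135],"rotation":[0,0,0]},{"translation":[0,0,-0.15],"rotation":[0,0,0]},{"translation":[0,0,-0.158],"rotation":[0,0,0]},{"translation":[0,0,-0.162],"rotation":[0,0,0]},{"translation":[0,0,-0.162],"rotation":[0,0,0]}])

```text
t: 20.6
eef_pos: [0.575, -0.3606, 0.0099]
ee_rot: [-3.02, 0.0, 0.126]
force: [-0.9, 0.6, 0.5]
width: 0.0172
gripper_force: 15.0
```

Call:
apply_moves(steps=[{"translation":[0,0,0],"rotation":[0,0,0]},{"translation":[0,0,0],"rotation":[0,0,0]},{"translation":[0,0,0],"rotation":[0,0,0]},{"translation":[0,0,0],"rotation":[0,0,0]},{"translation":[0,0,0],"rotation":[0,0,0]},{"translation":[0,0,0.02],"rotation":[0,0,0]},{"translation":[0,0,0.06],"rotation":[0,0,0]},{"translation":[0,0,0.12],"rotation":[0,0,0]},{"translation":[0,0,0.2],"rotation":[0,0,0]},{"translation":[0,0,0.28],"rotation":[0,0,0]}], jaw=0.38)

```text
t: 21.43
eef_pos: [0.575, -0.3607, 0.0815]
ee_rot: [-3.02, 0.0, 0.126]
force: [0.1, 0.1, 0.8]
width: 0.0272
gripper_force: 0.0
```

Call:
apply_moves(steps=[{"translation":[0,0,0.1],"rotation":[0,0,0]},{"translation":[0,0,0.22],"rotation":[0,0,0]},{"translation":[0,0,0.34],"rotation":[-0.05,-0.006,0]},{"translation":[0,0,0.44],"rotation":[-0.12,-0.015,0]},{"translation":[0,0,0.5],"rotation":[-0.2,-0.025,0]},{"translation":[0,0.02,0.5],"rotation":[-0.231,-0.029,0]},{"translation":[0.02,0.1,0.5],"rotation":[-0.231,-0.029,0]},{"translation":[0.05,0.22,0.5],"rotation":[-0.231,-0.029,0]},{"translation":[0.08,0.34,0.5],"rotation":[-0.231,-0.029,0]},{"translation":[0.1,0.4,0.5],"rotation":[-0.231,-0.029,0]}], jaw=-0.5)

```text
t: 22.27
eef_pos: [0.6003, -0.258, 0.2058]
ee_rot: [-3.141, -0.001, 0.127]
force: [0.3, -0.3, -0.2]
width: 0.066
gripper_force: 0.0
```

Call:
apply_moves(steps=[{"translation":[0.02,0.06,0],"rotation":[0,0,0]},{"translation":[0.05,0.18,0],"rotation":[0,0,0]},{"translation":[0.09,0.31,0],"rotation":[0,0,-0.05]},{"translation":[0.13,0.45,0],"rotation":[0,0,-0.1]},{"translation":[0.17,0.59,0],"rotation":[0,0,-0.15]},{"translation":[0.2,0.73,0],"rotation":[0,0,-0.2]},{"translation":[0.24,0.86,0],"rotation":[0,0,-0.21]},{"translation":[0.27,0.96,0],"rotation":[0,0,-0.21]},{"translation":[0.28,1,0],"rotation":[0,0,-0.21]},{"translation":[0.28,1,0],"rotation":[0,0,-0.21]}], jaw=-0.64)

```text
t: 23.1
eef_pos: [0.6706, -0.0083, 0.2048]
ee_rot: [3.142, 0.0, 0.018]
force: [0.3, -0.5, 0.2]
width: 0.0721
gripper_force: 0.0
```

Call:
apply_moves(steps=[{"translation":[0,0.05,-0.04],"rotation":[0,0,0]},{"translation":[0,0.06,-0.12],"rotation":[0,0,0]},{"translation":[0,0.06,-0.22],"rotation":[0,0,0]},{"translation":[0,0.06,-0.32],"rotation":[0,0,0]},{"translation":[0,0.06,-0.4],"rotation":[0,0,0]},{"translation":[0,0.06,-0.45],"rotation":[0,0,0]},{"translation":[0,0.06,-0.46],"rotation":[0,0,0]},{"translation":[0,0.06,-0.46],"rotation":[0,0,0]},{"translation":[0,0.06,-0.46],"rotation":[0,0,0]},{"translation":[0,0.06,-0.46],"rotation":[0,0,0]}])

```text
t: 23.93
eef_pos: [0.6711, 0.0044, 0.0917]
ee_rot: [-3.141, -0.002, 0.016]
force: [-1.0, -0.4, 0.3]
width: 0.0721
gripper_force: 0.0
```

Run:
```python
from h import *
s=grab_frame('scene')
st=get_state();print(st['eef_pos'],st['width'],st['ee_rot'])
a=cv2.resize(s[270:370,320:460],None,fx=2.8,fy=2.8,interpolation=cv2.INTER_CUBIC)
b=cv2.resize(s[150:250,270:370],None,fx=4,fy=4,interpolation=cv2.INTER_CUBIC)
cv2.imwrite('pics/k1.png',np.hstack([cv2.copyMakeBorder(a,0,400-len(a),0,0,0),b]))
```

```text
[0.67101829 0.00445679 0.09166032] 0.07180331547838807 [-3.14116787e+00 -2.47411843e-03  1.57698745e-02]
```

View pics/k1.png

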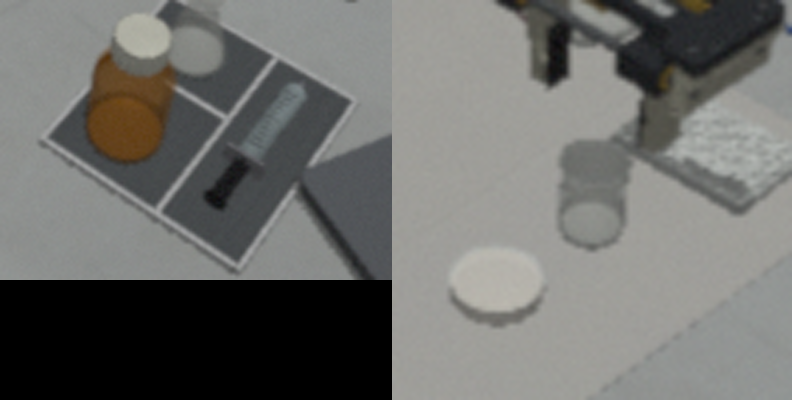

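The large kit is complete: the drawn syringe lies along its slot, (215,195) to (300,92). The beaker's rim centre is at (595,160) and its base at (591,224), so I'll check the alignment.

Run:
```python
from h import *
print(plane('scene',[[270+203/4-.4,150+160/4-.4]],.057),plane('scene',[[270+199/4-.4,150+223/4-.4]],.001))
```

```text
[[0.66514106 0.00296802 0.057     ]] [[0.66833797 0.00544497 0.001     ]]
```

Call:
apply_moves(steps=[{"translation":[-0.01,0,-0.05],"rotation":[0,0,0]},{"translation":[-0.01,0,-0.1],"rotation":[0,0,0]},{"translation":[-0.01,0,-0.16],"rotation":[0,0,0]},{"translation":[-0.01,0,-0.21],"rotation":[0,0,0]},{"translation":[-0.01,0,-0.24],"rotation":[0,0,0]},{"translation":[-0.01,0,-0.258],"rotation":[0,0,0]},{"translation":[-0.01,0,-0.258],"rotation":[0,0,0]},{"translation":[-0.01,0,-0.258],"rotation":[0,0,0]},{"translation":[-0.01,0,-0.258],"rotation":[0,0,0]},{"translation":[-0.01,0,-0.258],"rotation":[0,0,0]}])

```text
t: 24.82
eef_pos: [0.6681, 0.0045, 0.0263]
ee_rot: [-3.141, -0.001, 0.016]
force: [-0.7, -0.2, 0.6]
width: 0.0717
gripper_force: 0.0
```

Call:
apply_moves(steps=[{"translation":[0,0,0],"rotation":[0,0,0]},{"translation":[0,0,0],"rotation":[0,0,0]},{"translation":[0,0,0],"rotation":[0,0,0]},{"translation":[0,0,0],"rotation":[0,0,0]},{"translation":[0,0,0],"rotation":[0,0,0]},{"translation":[0,0,0],"rotation":[0,0,0]},{"translation":[0,0,0],"rotation":[0,0,0]},{"translation":[0,0,0],"rotation":[0,0,0]},{"translation":[0,0,0],"rotation":[0,0,0]},{"translation":[0,0,0],"rotation":[0,0,0]}], jaw=1, newtons=12)

```text
t: 25.65
eef_pos: [0.6676, 0.0044, 0.0256]
ee_rot: [3.142, -0.0, 0.016]
force: [-0.2, -0.8, 0.2]
width: 0.0444
gripper_force: 12.0
```

Call:
apply_moves(steps=[{"translation":[0,0,0.02],"rotation":[0,0,0]},{"translation":[0,0,0.06],"rotation":[0,0,0]},{"translation":[0,0,0.12],"rotation":[0,0,0]},{"translation":[0,0,0.19],"rotation":[0,0,0]},{"translation":[0,0,0.26],"rotation":[0,0,0]},{"translation":[0,0,0.32],"rotation":[0,0,0]},{"translation":[0,0,0.35],"rotation":[0,0,0]},{"translation":[0,0,0.36],"rotation":[0,0,0]},{"translation":[0,0,0.36],"rotation":[0,0,0]},{"translation":[0,0,0.36],"rotation":[0,0,0]}])

```text
t: 26.48
eef_pos: [0.6671, 0.0044, 0.1149]
ee_rot: [-3.142, 0.001, 0.016]
force: [0.0, -1.1, -0.0]
width: 0.0443
gripper_force: 12.0
```

Call:
apply_moves(steps=[{"translation":[-0.01,0.03,0],"rotation":[0,0,0]},{"translation":[-0.04,0.08,0],"rotation":[0,0,0]},{"translation":[-0.08,0.17,0],"rotation":[0,0,0]},{"translation":[-0.13,0.27,0],"rotation":[0,0,0]},{"translation":[-0.18,0.38,0],"rotation":[0,0,0]},{"translation":[-0.23,0.48,0],"rotation":[0,0,0]},{"translation":[-0.27,0.57,0],"rotation":[0,0,0]},{"translation":[-0.3,0.63,0],"rotation":[0,0,0]},{"translation":[-0.312,0.655,0],"rotation":[0,0,0]},{"translation":[-0.312,0.655,0],"rotation":[0,0,0]}])

```text
t: 27.32
eef_pos: [0.5883, 0.1701, 0.1152]
ee_rot: [3.141, 0.001, 0.018]
force: [1.1, 0.0, -1.2]
width: 0.0448
gripper_force: 12.0
```

Call:
apply_moves(steps=[{"translation":[-0.01,0.03,0],"rotation":[0,0,0]},{"translation":[-0.04,0.08,0],"rotation":[0,0,0]},{"translation":[-0.08,0.17,0],"rotation":[0,0,0]},{"translation":[-0.13,0.27,0],"rotation":[0,0,0]},{"translation":[-0.18,0.38,0],"rotation":[0,0,0]},{"translation":[-0.23,0.48,0],"rotation":[0,0,0]},{"translation":[-0.27,0.57,0],"rotation":[0,0,0]},{"translation":[-0.3,0.63,0],"rotation":[0,0,0]},{"translation":[-0.312,0.655,0],"rotation":[0,0,0]},{"translation":[-0.312,0.655,0],"rotation":[0,0,0]}])

```text
t: 28.15
eef_pos: [0.5113, 0.3327, 0.1153]
ee_rot: [3.141, 0.0, 0.017]
force: [-0.7, -0.4, -0.2]
width: 0.0446
gripper_force: 12.0
```

Call:
apply_moves(steps=[{"translation":[0,0,-0.02],"rotation":[0,0,0]},{"translation":[0,0,-0.07],"rotation":[0,0,0]},{"translation":[0,0,-0.13],"rotation":[0,0,0]},{"translation":[0,0,-0.19],"rotation":[0,0,0]},{"translation":[0,0,-0.24],"rotation":[0,0,0]},{"translation":[0,0,-0.28],"rotation":[0,0,0]},{"translation":[0,0,-0.31],"rotation":[0,0,0]},{"translation":[0,0,-0.33],"rotation":[0,0,0]},{"translation":[0,0,-0.338],"rotation":[0,0,0]},{"translation":[0,0,-0.342],"rotation":[0,0,0]}])

```text
t: 28.98
eef_pos: [0.5118, 0.3317, 0.03]
ee_rot: [3.142, -0.0, 0.015]
force: [0.4, -0.6, -0.1]
width: 0.0444
gripper_force: 12.0
```

Call:
apply_moves(steps=[{"translation":[0,0,0],"rotation":[0,0,0]},{"translation":[0,0,0],"rotation":[0,0,0]},{"translation":[0,0,0],"rotation":[0,0,0]},{"translation":[0,0,0],"rotation":[0,0,0]},{"translation":[0,0,0.04],"rotation":[0,0,0]},{"translation":[0,0,0.1],"rotation":[0,0,0]},{"translation":[0,0,0.18],"rotation":[0,0,0]},{"translation":[0,0,0.28],"rotation":[0,0,0]},{"translation":[0,0,0.35],"rotation":[0,0,0]},{"translation":[0,0,0.36],"rotation":[0,0,0]}], jaw=-0.4)

```text
t: 29.82
eef_pos: [0.5133, 0.3335, 0.1251]
ee_rot: [-3.137, -0.005, 0.017]
force: [-0.2, 0.0, 0.4]
width: 0.0612
gripper_force: 0.0
```

Call:
apply_moves(steps=[{"translation":[-0.01,-0.04,0],"rotation":[0,0,-0.03]},{"translation":[-0.03,-0.14,0],"rotation":[0,0,-0.1]},{"translation":[-0.05,-0.27,0],"rotation":[0,0,-0.19]},{"translation":[-0.08,-0.41,0],"rotation":[0,0,-0.28]},{"translation":[-0.1,-0.55,0],"rotation":[0,0,-0.37]},{"translation":[-0.13,-0.69,0],"rotation":[0,0,-0.46]},{"translation":[-0.15,-0.81,0],"rotation":[0,0,-0.55]},{"translation":[-0.17,-0.9,0],"rotation":[0,0,-0.61]},{"translation":[-0.174,-0.93,0],"rotation":[0,0,-0.624]},{"translation":[-0.174,-0.93,0],"rotation":[0,0,-0.624]}], jaw=0)

```text
t: 30.65
eef_pos: [0.467, 0.0973, 0.12]
ee_rot: [3.141, 0.001, -0.314]
force: [-0.0, -0.2, -0.3]
width: 0.0438
gripper_force: 0.0
```

Run:
```python
from h import *
s=grab_frame('scene')
st=get_state();print(st['eef_pos'],st['width'],st['ee_rot'])
a=cv2.resize(s[130:230,150:270],None,fx=4,fy=4,interpolation=cv2.INTER_CUBIC)
cv2.imwrite('pics/c1.png',a)
```

```text
[0.4677688  0.09851272 0.1201112 ] 0.044063170237181946 [-3.14152132e+00 -1.25766614e-05 -3.12352079e-01]
```

View pics/c1.png

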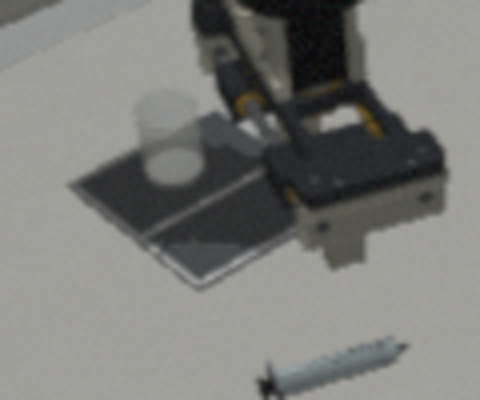

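The beaker stands in the wide compartment with its base at (174,165). The closed syringe lies below, (262,383) to (405,348). I'll descend and grip.

Call:
apply_moves(steps=[{"translation":[0,0,-0.08],"rotation":[0,0,0]},{"translation":[0,0,-0.18],"rotation":[0,0,0]},{"translation":[0,0,-0.28],"rotation":[0,0,0]},{"translation":[0,0,-0.36],"rotation":[0,0,0]},{"translation":[0,0,-0.41],"rotation":[0,0,0]},{"translation":[0,0,-0.44],"rotation":[0,0,0]},{"translation":[0,0,-0.455],"rotation":[0,0,0]},{"translation":[0,0,-0.462],"rotation":[0,0,0]},{"translation":[0,0,-0.462],"rotation":[0,0,0]},{"translation":[0,0,-0.462],"rotation":[0,0,0]}])

```text
t: 31.53
eef_pos: [0.4686, 0.0998, 0.0052]
ee_rot: [-3.141, -0.001, -0.311]
force: [-0.5, 0.7, -0.1]
width: 0.0435
gripper_force: 0.0
```

Call:
apply_moves(steps=[{"translation":[0,0,0],"rotation":[0,0,0]},{"translation":[0,0,0],"rotation":[0,0,0]},{"translation":[0,0,0],"rotation":[0,0,0]},{"translation":[0,0,0],"rotation":[0,0,0]},{"translation":[0,0,0],"rotation":[0,0,0]},{"translation":[0,0,0],"rotation":[0,0,0]},{"translation":[0,0,0],"rotation":[0,0,0]},{"translation":[0,0,0],"rotation":[0,0,0]},{"translation":[0,0,0],"rotation":[0,0,0]},{"translation":[0,0,0],"rotation":[0,0,0]}], jaw=1, newtons=15)

```text
t: 32.37
eef_pos: [0.4683, 0.0995, 0.0047]
ee_rot: [-3.141, -0.0, -0.311]
force: [-1.1, 0.4, 5.2]
width: 0.0172
gripper_force: 15.0
```

Call:
apply_moves(steps=[{"translation":[0,0,0.03],"rotation":[0,0,0]},{"translation":[0,0,0.08],"rotation":[0,0,0]},{"translation":[0,0,0.14],"rotation":[0,0,0]},{"translation":[0,0,0.2],"rotation":[0,0,0]},{"translation":[0,0,0.26],"rotation":[0,0,0]},{"translation":[0,0,0.3],"rotation":[0,0,0]},{"translation":[0,0,0.32],"rotation":[0,0,0]},{"translation":[0,0,0.32],"rotation":[0,0,0]},{"translation":[0,0,0.32],"rotation":[0,0,0]},{"translation":[0,0,0.32],"rotation":[0,0,0]}])

```text
t: 33.2
eef_pos: [0.4676, 0.0991, 0.0839]
ee_rot: [3.141, 0.001, -0.311]
force: [0.6, -0.1, 0.0]
width: 0.0173
gripper_force: 15.0
```

Call:
apply_moves(steps=[{"translation":[0.01,0.02,0],"rotation":[0,0,0.03]},{"translation":[0.02,0.07,0],"rotation":[0,0,0.08]},{"translation":[0.04,0.15,0],"rotation":[0,0,0.16]},{"translation":[0.07,0.25,0],"rotation":[0,0,0.26]},{"translation":[0.1,0.36,0],"rotation":[0,0,0.37]},{"translation":[0.13,0.46,0],"rotation":[0,0,0.47]},{"translation":[0.16,0.54,0],"rotation":[0,0,0.55]},{"translation":[0.175,0.6,0],"rotation":[0,0,0.61]},{"translation":[0.182,0.616,0],"rotation":[0,0,0.624]},{"translation":[0.182,0.616,0],"rotation":[0,0,0.624]}])

```text
t: 34.03
eef_pos: [0.5136, 0.2546, 0.0838]
ee_rot: [3.141, 0.001, 0.018]
force: [-0.5, 0.2, -0.2]
width: 0.0174
gripper_force: 15.0
```

Call:
apply_moves(steps=[{"translation":[0,0,-0.02],"rotation":[0,0,0]},{"translation":[0,0,-0.06],"rotation":[0,0,0]},{"translation":[0,0,-0.11],"rotation":[0,0,0]},{"translation":[0,0,-0.17],"rotation":[0,0,0]},{"translation":[0,0,-0.22],"rotation":[0,0,0]},{"translation":[0,0,-0.26],"rotation":[0,0,0]},{"translation":[0,0,-0.28],"rotation":[0,0,0]},{"translation":[0,0,-0.295],"rotation":[0,0,0]},{"translation":[0,0,-0.302],"rotation":[0,0,0]},{"translation":[0,0,-0.302],"rotation":[0,0,0]}])

```text
t: 34.87
eef_pos: [0.5137, 0.2532, 0.0092]
ee_rot: [3.141, -0.0, 0.016]
force: [0.2, 0.2, 0.8]
width: 0.0176
gripper_force: 15.0
```

Call:
apply_moves(steps=[{"translation":[0,0,0],"rotation":[0,0,0]},{"translation":[0,0,0],"rotation":[0,0,0]},{"translation":[0,0,0],"rotation":[0,0,0]},{"translation":[0,0,0],"rotation":[0,0,0]},{"translation":[0,0,0],"rotation":[0,0,0]},{"translation":[0,0,0.02],"rotation":[0,0,0]},{"translation":[0,0,0.07],"rotation":[0,0,0]},{"translation":[0,0,0.15],"rotation":[0,0,0]},{"translation":[0,0,0.25],"rotation":[0,0,0]},{"translation":[0,0,0.35],"rotation":[0,0,0]}], jaw=0.36)

```text
t: 35.7
eef_pos: [0.5133, 0.2531, 0.0975]
ee_rot: [3.141, 0.001, 0.016]
force: [1.1, 0.4, -0.3]
width: 0.028
gripper_force: 0.0
```

Call:
apply_moves(steps=[{"translation":[0,0,0.1],"rotation":[0,0,0]},{"translation":[0,0,0.22],"rotation":[0,0,0]},{"translation":[0,0,0.34],"rotation":[0,0,0]},{"translation":[0,-0.06,0.4],"rotation":[0,0,0]},{"translation":[0,-0.18,0.4],"rotation":[0,0,0]},{"translation":[0,-0.32,0.4],"rotation":[0,0,0]},{"translation":[0,-0.46,0.4],"rotation":[0,0,0]},{"translation":[0,-0.6,0.4],"rotation":[0,0,0]},{"translation":[0,-0.74,0.4],"rotation":[0,0,0]},{"translation":[0,-0.8,0.4],"rotation":[0,0,0]}])

```text
t: 36.53
eef_pos: [0.5127, 0.0503, 0.1972]
ee_rot: [3.142, -0.0, 0.014]
force: [0.3, 0.1, -0.1]
width: 0.0277
gripper_force: 0.0
```

Run:
```python
from h import *
s=grab_frame('scene'); t=grab_frame('top')
f=lambda im,k:cv2.resize(im,None,fx=k,fy=k,interpolation=cv2.INTER_CUBIC)
a=f(s[130:230,150:250],4);b=f(t[200:270,150:250],4);c=f(t[180:280,345:445],3);d=f(s[240:370,330:460],2.5)
P=lambda x,h:cv2.copyMakeBorder(x,0,h-x.shape[0],0,400-x.shape[1],cv2.BORDER_CONSTANT)
o=np.vstack([np.hstack([P(a,400),P(b,400)]),np.hstack([P(d,325),P(c,325)])])
cv2.imwrite('pics/z.png',cv2.resize(o,None,fx=.82,fy=.82))
```

```text
(no output)
```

View pics/z.png

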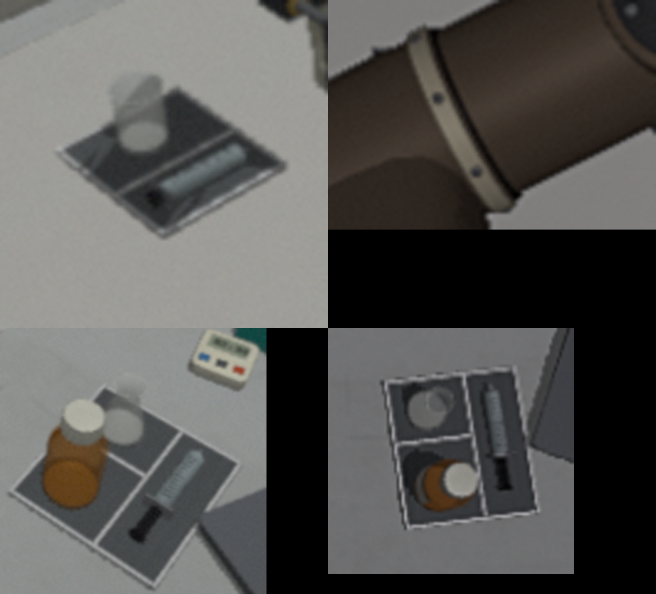

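The final views show all five pieces inside their compartments and clear of the rims. The drawn syringe's plunger is still out, (150,520), and the closed one's is still in, (155,195). The arm is clear, so I'm handing in.

```bash
python3 -c "
from station import *
print(job_done())"
```

```text
the job is handed in; nothing more can be done
None
```

Both kits are made up as asked and the job is handed in at about 37 s; the final pictures showed all five pieces inside their compartments with the plungers unchanged, but no verdict was returned.

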